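# Shake the dust extractor's filter clean

### The job

The filter of the dust extractor on the bench is clogged and wants shaking clean. First shut the suction gate in its pipe by turning the red lever a quarter turn from along the pipe to square across it, right up to its stop; only then turn the green-winged selector dial on the extractor's lid clockwise from off, past the run and auto clicks, to the third position at the orange mark. That position springs back when let go, so keep hold of the dial there and finish while still holding it - the program ends without letting go; leave the other things lying about where they are.

Things in the scene. Friction and masses are not known exactly. Their poses are not given: they have to be found in the camera images.
- line: the fixed dust line on the bench: grey box-shaped extractor (lid 250 mm high), aluminium pipe 50 mm across, axis 100 mm high, green disc sander 285 mm high. Origin: on the bench under the pipe; y runs along the pipe to the sander, x away from the robot. In this frame the extractor fills x -0.12 to 0.18, y -0.50 to -0.10; the sander x -0.14 to 0.23, y 0.39 to 0.61
- gate_lever (a joint): turn of the suction gate's red lever about a vertical axis: 0 = open stop, lever along the pipe towards the sander (line's +y); 1.571 = closed stop, lever square across the pipe towards the robot (line's -x). Grows anticlockwise seen from above. Even friction of 0.12 N m; stays where it is left. Starts near open
- gate_pivot (a point): point on the lever's vertical turning axis, 162 mm above the bench, at mid-height of the red grip. The gate is a dark sleeve round the pipe, 88 mm long and 80 mm across its flanges, topped by a steel plate 92 mm across whose face lies 16 mm below this point. Its place along the pipe varies
- lever_grip (a point): centre of the lever's red grip, a bar 14 mm wide, 56 mm long, 24 mm high (150 to 174 mm above the bench), 74 mm out from gate_pivot; its y axis points outwards along the lever. Below the grip is free air down to the pipe (top 125 mm above the bench)
- dial (a joint): turn of the selector dial about its vertical axis, growing clockwise seen from above: 0 = off, 0.44 = first click (run), 0.87 = second click (auto), 1.31 = third position at the orange mark (counts above 1.2), hard stop 1.36. Stays at off, run and auto with a few hundredths of play; from the third a spring returns it to auto. Clicks take up to 0.16 N m, holding third 0.13 N m
- selector: the dial; its green grip wing is an upright bar 44 mm long, 12 mm thick, 26 mm high. Origin on the dial's axis at the wing's underside, 260 mm above the bench, level with the top of the black skirt (45 mm across) that turns with it, 10 mm above the lid. x runs along the wing to the white-striped pointer end (off: far left; orange mark: far right). A low handle lies 0.14 m behind
- sanding_block: cork sanding block 110 x 67 x 30 mm with brown abrasive underside, lying on the bench in front of the pipe; origin under its centre
- tape_measure: yellow tape measure 66 x 36 x 62 mm standing on the bench in front of the pipe; origin under its centre
- glue_bottle: yellow glue bottle with orange cap, 60 mm across, 165 mm tall, standing behind the pipe; origin under its centre
- spray_can: spray can with blue band, 66 mm across, 190 mm tall, standing behind the pipe; origin under its centre
- disc_stack: brown stack of sanding discs, 125 mm across and 12 mm thick, lying on the extractor's lid away from the dial; origin under its centre
- offcut: flat pale wood offcut 60 x 110 x 19 mm lying on the sander's work rest; origin under its centre
Not all that is in view belongs to the job. Leave any pink or turquoise look-alike of the part that bears gate_lever alone.

How it is judged:
By the outcome, as a careful person would: the job done as asked, in the order asked, and still so for the second after the job is handed in, while the arm keeps its last pose, push and grip.
It also fails if it takes over 54 s, if anything falls off the work surface, if the arm or the gripper's body presses on something with over 40 N, if the wrist force passes 120 N, or if a joint passes its speed limit or range.

### The arm

A 6-joint arm with a two-finger parallel gripper is mounted at the origin on the work surface. World frame = base frame: x ahead of the robot, y to its left, z up, the work surface at z = 0. Lengths are in mm, angles in rad, forces in N, time in s.
With the tool pointing down it reaches from about 350 to 975 mm from the base axis. Payload 7.1 kg.
Tool frame: the origin (TCP) lies on the front face of the gripper's body, between the roots of the fingers; the fingertips stand 80 mm ahead of it and the grasp point (between the pads) lies 61 mm ahead of it (env.tips_ahead is the distance from the TCP to the fingertips, in mm); z points along the fingers, y is the line along which they close (so a half turn about z gives the same grasp; the last joint's range is limited). The gripper opens to 88 mm and grips with 3 to 60 N. Pads are 20 mm wide; open, the fingers measure 115 mm over their backs; the gripper's body (75 mm by 178 mm) begins 61 mm behind the grasp point.
Start: joints at [-1.161, 0.423, 1.63, -0, 1.089, -0.019], TCP at [259.877, -568.392, 302.675] pointing down, gripper open.
Joint ranges: [-3, 3], [-0.9, 2.11], [0.09, 2.58], [-1.31, 4.45], [0.11, 2.69], [-2.54, 2.54]. Speed limits (rad/s): [2.39, 2.39, 3.01, 3.14, 3.14, 3.14].

### API

Orientations are given as a unit quaternion [x, y, z, w].
In Python, from station import env, set_gripper, viewer, workorder gives the robot as it stands. Calls block until the motion is done:
- env.reach(position, orientation): joint-space move of the TCP to a pose.
- env.move_l(position, rot=None, rate=150, f_stop=None): straight line of the TCP; rot=None keeps the orientation; rate is the mean speed in mm/s. With f_stop (N) it stops when the force on the tool has changed by that much, and returns True; else False.
- env.move_joints(angles): joint-space move.
- set_gripper(opening): finger opening in mm; the grip force is fixed at half the most; returns when the fingers have stopped.
- env.hold(seconds).
- env.ik(position, orientation): joint angles nearest the present ones, or None.
- env.read_state(): the state.
- viewer.camera(name): name is "scene" or "top"; returns the picture (420x560x3 uint8, blue, green, red); there is no depth.
- viewer.camera_params(name): a dict with "fx", "fy", "cx", "cy" (pixels), "pose" (4x4, takes a point from camera to world coordinates). Camera axes: x right, y up, looking along -z (the intrinsics and any distortion apply to the point x, -y, -z); pixel columns grow to the right and rows downward; lengths in mm; the calibration is good to about 2 mm. A picture is of the moment at which its call begins. camera_params takes no time and is no camera call.
A pose or a line that the arm cannot do raises env.IKError and nothing moves.
- workorder.sign_off(): hands the job in; it is judged then, once.
The state is a dict: "time_s": time; "qpos": joint angles; "dq": joint speeds; "tau": joint torques, N m; "tool_pos": TCP position; "orientation": TCP orientation; "force": force on the tool from outside, world axes, zero at the start; "wrist_torque": the same for the moment, N m; "width": finger opening in mm; "grip_force": force on a finger pad.
Only numpy, scipy, OpenCV 4.12 (cv2) and the standard library are available. Lean on these libraries where they do the work, as an engineer would, in place of code of your own. Each camera call takes 0.05 s, during which the arm holds its last target. There are 200 camera calls.

## Working session

There is one attempt and no reset: what is moved stays moved. The work goes in short steps, each a Python script; the robot and the scene stay as the last script left them, time stands still between calls to the robot, and variables do not carry over. Pictures are saved under pics/ and viewed, at most 10 in all, crops included, and the job is handed in when it is done.

```bash
mkdir -p pics; ls
python3 - <<'E'
from station import env, viewer
import cv2
for n in("scene","top"):
    cv2.imwrite(f"pics/{n}0.png",viewer.camera(n)); p=viewer.camera_params(n); print(n,p)
s=env.read_state();print(s["time_s"],s["orientation"],s["width"])
E
```

```text
pics
scene {'fx': 484.752722592529, 'fy': 484.752722592529, 'cx': 285.46544266165523, 'cy': 203.2332267629329, 'pose': array([[-8.73722267e-01, -2.45122526e-01,  4.20148007e-01,
         1.15487519e+03],
       [ 4.86000577e-01, -4.75987114e-01,  7.32966375e-01,
         1.20491077e+03],
       [ 2.03184683e-02,  8.44601216e-01,  5.35010229e-01,
         1.00917792e+03],
       [ 0.00000000e+00,  0.00000000e+00,  0.00000000e+00,
         1.00000000e+00]])}
top {'fx': 492.85567906396875, 'fy': 492.85567906396875, 'cx': 275.2342930832154, 'cy': 216.99315452326587, 'pose': array([[-2.25429840e-02,  9.96673586e-01, -7.83171589e-02,
         3.64675559e+02],
       [-9.99444108e-01, -2.05423262e-02,  2.62580847e-02,
         8.36872779e+01],
       [ 2.45619228e-02,  7.88655586e-02,  9.96582629e-01,
         1.65914847e+03],
       [ 0.00000000e+00,  0.00000000e+00,  0.00000000e+00,
         1.00000000e+00]])}
0.1 [ 9.77104446e-01  2.12759062e-01 -1.30213093e-04 -6.82893875e-04] 87.75332131005183
```

View pics/scene0.png

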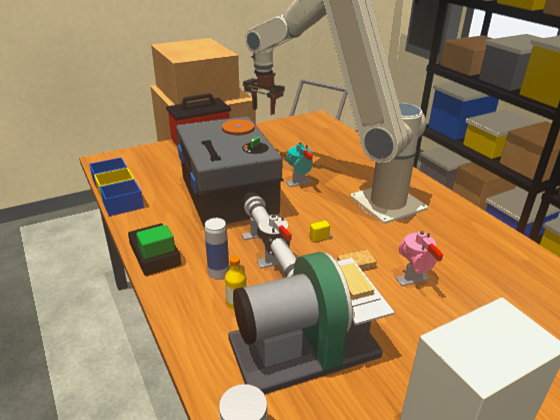

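View pics/top0.png

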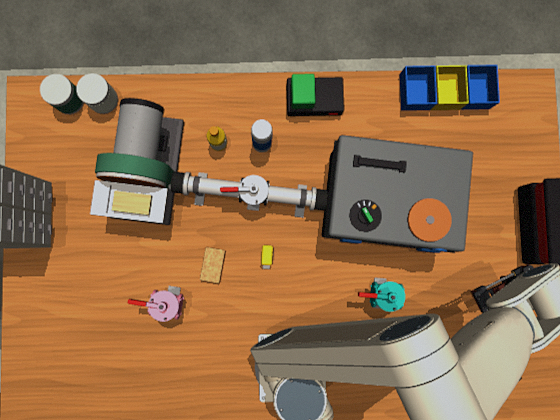

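Candidates for the gate lever in the top and scene images:
- the lever on the aluminium pipe: top (238,189), scene (280,229)
- the pink look-alike: top (150,303), scene (425,240)
- the turquoise look-alike: top (378,296), scene (302,158)

I choose the one on the pipe. The dial is at top (366,214), scene (256,145). One mosaic crop will check both.

Run:
```python
import cv2,numpy as np
t=cv2.imread("pics/top0.png");s=cv2.imread("pics/scene0.png")
def c(i,x,y,w=66,h=49): return cv2.resize(i[y:y+h,x:x+w],(396,294),interpolation=cv2.INTER_CUBIC)
m=np.vstack([np.hstack([c(t,212,165),c(t,335,190)]),np.hstack([c(s,245,200),c(s,225,120)])])
cv2.imwrite("pics/mos.png",m)
```

```text
(no output)
```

View pics/mos.png

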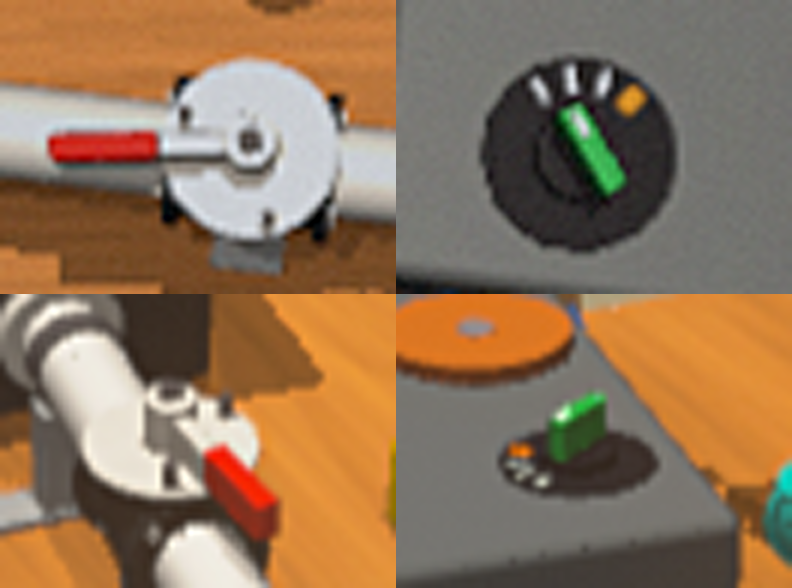

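The mosaic shows a red lever on the steel plate over the grey pipe, which is the right one. Its hub is at top (253.7,188.3) and the grip at (229.2,189.5). The green wing is at top (368,215) with its pointer up-left at the first tick. The orange mark is at (374,207).

```bash
cat > h.py <<'E'
import numpy as np
from station import env, viewer
from scipy.spatial.transform import Rotation as R
def ray(n,uv):
    p=viewer.camera_params(n);d=np.array([(uv[0]-p["cx"])/p["fx"],-(uv[1]-p["cy"])/p["fy"],-1]);T=p["pose"]
    d=T[:3,:3]@d; return T[:3,3],d/np.linalg.norm(d)
def at_z(n,uv,z):
    o,d=ray(n,uv); return o+d*(z-o[2])/d[2]
def tri(a,b):
    o1,d1=ray("top",a);o2,d2=ray("scene",b)
    t=np.linalg.lstsq(np.c_[d1,-d2],o2-o1,rcond=None)[0]
    p,q=o1+t[0]*d1,o2+t[1]*d2; return (p+q)/2,np.linalg.norm(p-q)
def quat(yaw): # tool down, finger closing axis (tool y) at world angle yaw
    y=np.array([np.cos(yaw),np.sin(yaw),0]);z=np.array([0,0,-1.]);x=np.cross(y,z)
    return R.from_matrix(np.c_[x,y,z]).as_quat()
E
python3 - <<'E'
from h import *
import cv2
np.set_printoptions(precision=1,suppress=True)
print("hub",tri((253.7,188.3),(273.3,216.8)));print("grip",tri((229.2,189.5),(285.3,232.7)))
print("wing",tri((368,215),(255.3,141.8)))
a,b=at_z("top",(180,184),100),at_z("top",(325,199),100);print("pipe",a,b,"ydir",np.arctan2(*(a-b)[[1,0]]))
h=at_z("top",(253.7,188.3),175);g=at_z("top",(229.2,189.5),174);print(h,g,np.arctan2(*(g-h)[[1,0]]))
# colour segmentation
def seg(n,lo,hi,box):
    im=cv2.imread(f"pics/{n}0.png");x,y,w,hh=box
    m=cv2.inRange(cv2.cvtColor(im[y:y+hh,x:x+w],cv2.COLOR_BGR2HSV),lo,hi)
    c=cv2.minAreaRect(np.argwhere(m)[:,::-1].astype(np.float32)); 
    return np.array(c[0])+[x,y],cv2.boxPoints(c)+[x,y]
W=seg("top",(45,120,60),(75,255,255),(350,195,40,45));print("wingrect",W[0],[at_z("top",p,286) for p in W[1]])
G=seg("top",(0,170,90),(6,255,255),(215,180,30,20));print("gript",G[0],[at_z("top",p,174)[:2] for p in G[1]])
G=seg("scene",(0,170,60),(6,255,255),(270,215,30,35));print("grips",G[0])
print("ticks",[at_z("top",p,252)[:2] for p in((359,205),(363.7,203),(369,203),(374,206.7))])
c=at_z("top",(365.3,215.7),251);print("dialplate",c)
print("lid",[at_z("top",p,250)[:2] for p in((341,136),(472,151),(464,251),(323,238))])
E
```

```text
hub (array([569.6, 108.5, 171.9]), np.float64(1.8258316815947462))
grip (array([568.9, 183.7, 159.4]), np.float64(2.1649327833492693))
wing (array([ 472.4, -215.8,  269.6]), np.float64(3.9426808486314213))
pipe [598.5 342.7 100. ] [ 541.5 -117.5  100. ] ydir 1.4475674232034692
[569.9 107.9 175. ] [567.8 182.2 174. ] 1.5991245657855886
wingrect [367.3 214.2] [array([ 491.5, -194.5,  286. ]), array([ 498.2, -206.4,  286. ]), array([ 458.8, -228.4,  286. ]), array([ 452.1, -216.5,  286. ])]
gript [228.5 189. ] [array([576. , 209.9]), array([575. , 158.5]), array([562.8, 158.7]), array([563.8, 210. ])]
grips [284.3 232.8]
ticks [array([ 504.9, -195.6]), array([ 510.5, -209.5]), array([ 510.2, -224.8]), array([ 499.2, -238.9])]
dialplate [ 473.7 -213.   251. ]
lid [array([ 708.4, -150.6]), array([ 657.4, -534.2]), array([ 366., -495.]), array([412.2, -89. ])]
```

Run:
```python
from h import *
P=np.array([569.8,108]);
for off in(0,np.pi):
    out=[]
    for a in np.linspace(1.599,3.2,5):
        q=env.ik([*(P+74*np.array([np.cos(a),np.sin(a)])),228],quat(a-np.pi/2+off)); out.append(None if q is None else np.round(q,2).tolist())
    print(off,out)
for off in(0,np.pi):
    print([ (lambda q:None if q is None else np.round(q,2).tolist())(env.ik([474.5,-212,345],quat(y+np.pi/2+off))) for y in (.52,-.1,-.8)])
```

```text
0 [[0.29, 0.47, 1.75, -0.0, 0.92, 0.26], [0.29, 0.44, 1.81, -0.0, 0.89, -0.14], [0.28, 0.4, 1.87, -0.0, 0.87, -0.55], [0.24, 0.37, 1.92, -0.0, 0.85, -0.99], [0.18, 0.36, 1.94, -0.0, 0.84, -1.45]]
3.141592653589793 [None, None, None, [0.24, 0.37, 1.92, -0.0, 0.85, 2.15], [0.18, 0.36, 1.94, -0.0, 0.84, 1.69]]
[[-0.44, 0.22, 1.82, -0.0, 1.1, -2.53], [-0.44, 0.22, 1.82, -0.0, 1.1, -1.91], [-0.44, 0.22, 1.82, -0.0, 1.1, -1.21]]
[[-0.44, 0.22, 1.82, -0.0, 1.1, 0.61], [-0.44, 0.22, 1.82, -0.0, 1.1, 1.23], [-0.44, 0.22, 1.82, -0.0, 1.1, 1.93]]
```

```bash
python3 - <<'E'
from h import *
from station import set_gripper
import cv2
P=np.array([569.8,108]);
def pos(a,z): return [*(P+74*np.array([np.cos(a),np.sin(a)])),z]
p=env.read_state()["tool_pos"]; env.move_l([p[0],p[1],430],rate=250)
a=1.599
env.reach(pos(a,400),quat(a-np.pi/2)); set_gripper(44)
print("down",env.move_l(pos(a,228),rate=150,f_stop=10)); set_gripper(22)
s=env.read_state();print(s["time_s"],s["width"],s["tool_pos"],s["force"],s["grip_force"])
for n in("scene","top"): cv2.imwrite(f"pics/{n}1.png",viewer.camera(n))
E
python3 -c "
import cv2,numpy as np
s=cv2.imread('pics/scene1.png')[185:265,225:335];t=cv2.imread('pics/top1.png')[150:230,180:290]
cv2.imwrite('pics/m1.png',np.hstack([cv2.resize(i,(396,288),interpolation=2) for i in(s,t)]))"
```

```text
down False
6.3 22.180774880120097 [567.70305197 181.97068427 228.03746178] [-0.58677798  0.52143437  0.0123699 ] 0.0
```

View pics/m1.png

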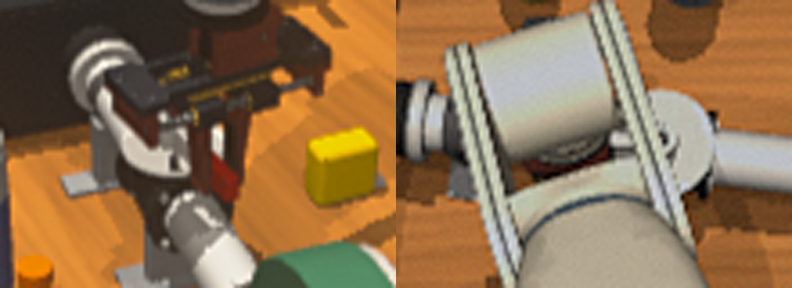

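The scene half shows the two fingers straddling the red grip at about (225,180) in the crop, clear of the pipe. Next is the swing.

Run:
```python
from h import *
from station import set_gripper
import cv2
P=np.array([569.8,108]);
def pos(a,z): return [*(P+74*np.array([np.cos(a),np.sin(a)])),z]
hit=False
for a in [*np.linspace(1.599,3.0,8)[1:],*np.arange(3.03,3.3,.03)]:
    hit=env.move_l(pos(a,228),quat(a-np.pi/2),rate=60 if a<3.01 else 20,f_stop=25 if a<3.01 else 12)
    s=env.read_state();print(round(a,3),hit,np.round(s["force"],1))
    if hit or (a>3.01 and np.linalg.norm(s["force"][:2])>12):break
p=s["tool_pos"][:2]-P;print(s["time_s"],s["tool_pos"],np.arctan2(p[1],p[0]))
```

```text
1.799 False [ 0.7 -0.5  0.6]
1.999 False [ 0.6 -0.6  0.5]
2.199 False [-0.  -0.   0.1]
2.4 False [-0.5  0.1  0.6]
2.6 False [ 0.  -0.5 -0.1]
2.8 False [0.  1.  0.4]
3.0 False [-0.3 -0.5 -0.1]
3.03 True [0.4 2.3 2. ]
9.4083 [496.69874632 117.72046743 227.91611639] 3.0093955210415597
```

```bash
python3 - <<'E'
from h import *
import cv2
P=np.array([569.8,108]);
def pos(a,z): return [*(P+74*np.array([np.cos(a),np.sin(a)])),z]
for a in np.arange(3.02,3.3,.02):
    hit=env.move_l(pos(a,228),quat(a-np.pi/2),rate=15,f_stop=25)
    s=env.read_state();print(round(a,3),hit,np.round(s["force"],1),np.round(s["wrist_torque"],2))
    if hit or np.linalg.norm(s["force"][:2])>15:break
p=s["tool_pos"][:2]-P;print(s["time_s"],s["tool_pos"],np.arctan2(p[1],p[0]))
for n in("scene","top"): cv2.imwrite(f"pics/{n}2.png",viewer.camera(n))
E
python3 -c "
import cv2,numpy as np
s=cv2.imread('pics/scene2.png')[185:265,225:335];t=cv2.imread('pics/top2.png')[150:230,180:290]
cv2.imwrite('pics/m2.png',np.hstack([cv2.resize(i,(396,288),interpolation=2) for i in(s,t)]))"
```

```text
3.02 False [ 1.3  5.3 -1.2] [ 0.91 -0.28 -0.02]
3.04 False [ 1.9 13.5 -2.7] [ 2.18 -0.4  -0.12]
3.06 False [ 3.  20.9 -5.5] [ 3.52 -0.6  -0.2 ]
10.1583 [496.88847003 117.1056094  228.09313505] 3.0173501759596597
```

View pics/m2.png

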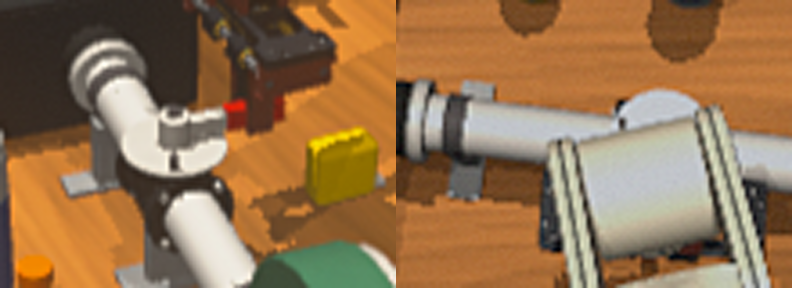

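The lever is square across the pipe and pushes back at 21 N, so it is on its stop. I'll back off within the finger play, lift, and go above the dial.

```bash
python3 - <<'E'
from h import *
from station import set_gripper
import cv2
P=np.array([569.8,108]);
def pos(a,z): return [*(P+74*np.array([np.cos(a),np.sin(a)])),z]
a=2.965
env.move_l(pos(a,228),quat(a-np.pi/2),rate=30); print(np.round(env.read_state()["force"],1))
env.move_l(pos(a,420),rate=150)
D=[474.5,-212]; y=.515
env.reach([*D,430],quat(y-np.pi/2)); set_gripper(40)
for n in("scene","top"): cv2.imwrite(f"pics/{n}3.png",viewer.camera(n))
s=env.read_state();print(s["time_s"],s["tool_pos"],s["qpos"])
E
python3 -c "
import cv2,numpy as np
s=cv2.imread('pics/scene3.png')[185:265,225:335];t=cv2.imread('pics/top3.png')[150:230,200:310];u=cv2.imread('pics/scene3.png')[90:170,205:315]
cv2.imwrite('pics/m3.png',np.hstack([cv2.resize(i,(264,192),interpolation=2) for i in(s,t,u)]))"
```

```text
[-0.3 -0.   0.1]
14.25 [ 474.53067572 -211.95210613  430.02389028] [-4.42972102e-01  1.35384156e-01  1.72035010e+00  7.31068630e-06
  1.28580332e+00  6.12691446e-01]
```

View pics/m3.png

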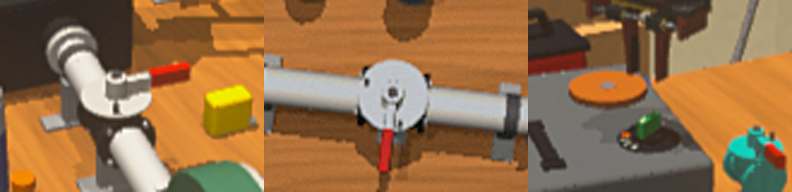

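Run:
```python
from h import *
from station import set_gripper
import cv2
im=cv2.imread("pics/top3.png");x,y=235,185
m=cv2.inRange(cv2.cvtColor(im[y:y+50,x:x+40],cv2.COLOR_BGR2HSV),(0,170,90),(6,255,255))
c=cv2.minAreaRect(np.argwhere(m)[:,::-1].astype(np.float32));g=at_z("top",np.array(c[0])+[x,y],172)[:2]
v=g-[569.8,108];b=[at_z("top",p+[x,y],172)[:2] for p in cv2.boxPoints(c)];print("lever",g,np.arctan2(v[1],v[0]),np.round(b,1).tolist())
print(env.move_l([474.5,-212,346],rate=80,f_stop=10))
set_gripper(0)
s=env.read_state();print(s["time_s"],s["width"],s["tool_pos"],s["force"],s["wrist_torque"],s["grip_force"])
```

```text
lever [496.83181007 119.9500064 ] 2.979263592421789 [[471.4, 129.8], [523.9, 123.6], [522.3, 110.1], [469.8, 116.3]]
False
16.0 11.673944651926348 [ 473.90072033 -211.09224439  346.1375359 ] [-2.48470907  3.88874951  4.31690271] [ 0.8822244   0.54020103 -0.10388772] 30.001717507839203
```

Run:
```python
from h import *
import cv2
D=[474.0,-211.1]
for t in np.linspace(0,1.31,10):
    hit=env.move_l([*D,346],quat(.515-t-np.pi/2),rate=30,f_stop=30)
    s=env.read_state();r=R.from_quat(s["orientation"]).as_matrix()[:,1]
    print(round(t,2),hit,np.round(s["force"],1),round(s["wrist_torque"][2],3),round(np.arctan2(r[1],r[0])+np.pi/2,3),np.round(s["tool_pos"][:2],1),round(s["width"],1),round(s["time_s"],1))
    if hit:break
cv2.imwrite("pics/scene4.png",viewer.camera("scene"))
cv2.imwrite("pics/m4.png",cv2.resize(cv2.imread("pics/scene4.png")[90:170,205:315],(660,480),interpolation=2))
```

```text
0.0 False [-3.   2.7  3.6] -0.067 0.515 [ 473.8 -210.9] 11.8 16.2
0.15 False [-2.5  3.   4.9] 0.061 0.373 [ 473.8 -210.9] 11.9 16.5
0.29 False [-2.6  2.9  5.7] -0.02 0.227 [ 473.8 -210.8] 12.0 16.8
0.44 False [-3.3  3.7  5.5] -0.007 0.082 [ 473.8 -210.7] 12.0 17.1
0.58 False [-2.7  5.2  5.6] 0.118 -0.064 [ 473.8 -210.7] 11.6 17.4
0.73 False [-3.7  4.4  5.7] -0.048 -0.209 [ 473.8 -210.6] 12.2 17.7
0.87 False [-3.1  5.7  5.6] 0.111 -0.355 [ 473.8 -210.5] 11.5 18.0
1.02 False [-3.   6.1  6.2] 0.068 -0.5 [ 473.9 -210.5] 11.8 18.3
1.16 False [-2.8  6.3  5.7] 0.084 -0.646 [ 473.9 -210.4] 11.6 18.6
1.31 False [-2.7  6.4  4.9] 0.15 -0.791 [ 473.9 -210.4] 11.8 18.9
```

View pics/m4.png

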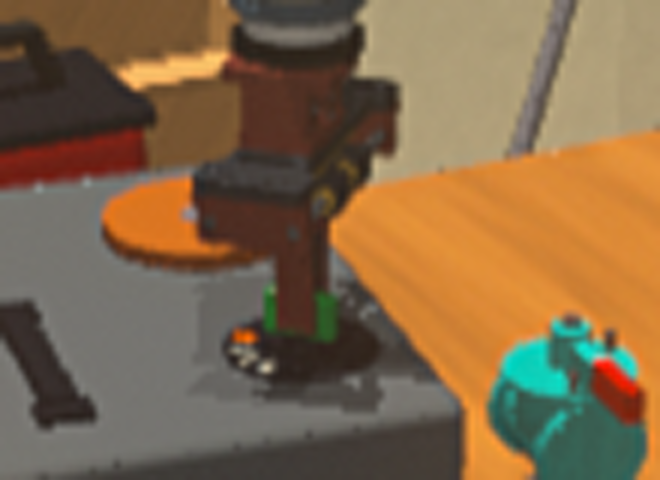

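The picture shows the fingers still on the green wing at about (300,310), with the wing turned towards the orange mark at (245,337). I'll add small steps until I feel the hard stop.

Run:
```python
from h import *
D=[473.9,-210.7]
for t in np.arange(1.31,1.43,.02):
    env.move_l([*D,346],quat(.515-t-np.pi/2),rate=30,f_stop=30); env.hold(.15)
    s=env.read_state();r=R.from_quat(s["orientation"]).as_matrix()[:,1]
    print(round(t,2),np.round(s["force"],1),round(s["wrist_torque"][2],3),round(np.arctan2(r[1],r[0])+np.pi/2,3),round(s["width"],1),round(s["time_s"],1))
    if s["wrist_torque"][2]>.3:break
```

```text
1.31 [-3.5  5.9  5.3] 0.111 -0.792 12.0 19.3
1.33 [-2.9  5.3  5.8] 0.105 -0.812 11.6 19.7
1.35 [-3.2  5.1  5.3] 0.098 -0.832 11.7 20.1
1.37 [-1.8  4.9  5.3] 0.211 -0.852 12.0 20.5
1.39 [-2.2  5.3  5. ] 0.498 -0.871 11.8 20.9
```

The hard stop shows at about 1.365, which matches my angle scale. I'll ease back to 1.345, hold there and hand in.

Run:
```python
from h import *
from station import workorder
env.move_l([473.9,-210.7,346],quat(.515-1.345-np.pi/2),rate=30); env.hold(.5)
s=env.read_state();print(np.round(s["force"],1),s["wrist_torque"][2],s["width"],s["time_s"])
print(workorder.sign_off())
```

```text
[-1.8  5.9  5.5] 0.05899628604040419 11.699939582163182 21.675
the job is handed in; nothing more can be done
None
```

I closed the suction gate to its stop first, then turned the dial to the third position at the orange mark. I handed the job in at 21.7 s with the gripper still holding the dial; no verdict came back.

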